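Lock the control box cover with the cam key

TASK

One of the two slotted cam locks on the sloping cover of the control box has been left open. Take the flat-bladed key out of its wooden holder, put the blade square into that lock's slot and turn it clockwise until the lock seats against its stop, without forcing it beyond; then stand the key upright back in the holder, fully home. Leave the lock that is already closed, and the things lying around, as they are.

Things in the scene. Friction and masses are not known exactly. Their poses are not given: they have to be found in the camera images.
- key_grip (a point): Centre of the loose key's grip, 58 mm above the tip. Key (70 g): steel blade 26 mm wide (x), 4 mm thick (y), lowest 26 mm bare; then a round shoulder 25 mm across, 5 mm thick, a neck 13 mm across, and a flat black ribbed grip 34 mm wide (x), 12 mm thick (y), 40 mm tall. z runs from tip to grip; half turns about z are alike. It starts upright in the holder, its axes parallel to the holder's.
- key_tip (a point): Middle of the lower edge of the key's blade; same axes as key_grip.
- holder_hole0 (a point): Centre of the mouth of the pocket in the top of the wooden key holder, a fixed block 74 x 56 mm, 36 mm high. The pocket is 29 mm long (x), 7 mm wide (y), 30 mm deep, with a 2 mm bevel; z is up. The key is home when its shoulder rests on the block, its tip then 26 mm below this point. The holder's place and yaw vary.
- cam_a_slot (a point): The open lock: centre of its slot's floor. Steel head 30 mm across, slot right across it 6.5 mm wide, 7 mm deep, bevelled mouth, inside a fixed collar of inner radius 17 mm that stands 1 mm above the head. z points out along the turning axis, 27 degrees from vertical, leaning to the front of the box; x lies along the slot; both turn with the lock. The blade has about 0.1 rad of play in the slot.
- cam_b_slot (a point): The same point of the other lock, identical but already locked (slot crosswise, in line with the two black marks beside it). The two locks sit 130 mm apart side by side near the lower edge of the cover; which is left and which is right varies.
- cam_a (a joint): Angle of the open lock: 0 = slot straight up the slope (open), grows clockwise seen facing the lock, 1.571 = hard stop, slot crosswise in line with the two black marks (locked). Starts 0.05 to 0.35. Stays where it is left; turns against about 0.15 N m of steady friction; the torque rises steeply at the stop, where more than 0.7 N m is forcing it.
- cam_b (a joint): Angle of the other lock, same scale; starts at 1.571, locked.
- cover_mid (a point): Middle of the flat aluminium cover plate (224 x 134 mm) of the fixed grey control box, which is 240 mm wide, 170 mm deep, 45 mm high in front and 116 mm high behind; this point is 83 mm high. z is up, x points to the box's back, y to its left along the cover. The box's place and yaw vary.
- tape_mid (a point): Middle of a black tape roll lying flat, 66 mm across, 18 mm high; a bystander.
- studs_mid (a point): Middle of a small red cup, 64 mm across, 42 mm high; a bystander.
- pliers_mid (a point): Middle of small blue-handled pliers lying flat, 148 mm long; a bystander.
- carton_mid (a point): Middle of a small cardboard carton, 60 x 121 x 61 mm; a bystander.

How it is judged:
By the outcome, as a careful person would: the job done as asked, in the order asked, and still so for the second after the job is handed in, with the robot touching nothing.
It also fails if it takes over 64 s, if anything falls off the work surface, if the arm or the gripper's body presses on something with over 40 N, if the wrist force passes 120 N, or if a joint passes its speed limit or range.

ROBOT

A 7-joint arm with a two-finger parallel gripper is mounted at the origin on a cart in front of the work surface, level with it; the furniture and walls round the work are solid. World frame = base frame: x ahead of the robot, y to its left, z up, the work surface at z = 0. Lengths are in m, angles in rad, forces in N, time in s.
With the tool pointing down it reaches from about 0.425 to 0.975 m from the base axis. Payload 16.7 kg.
Tool frame: the origin (TCP) lies between the finger pads; the fingertips stand 22 mm ahead of it and the grasp point (between the pads) lies 3 mm ahead of it; z points along the fingers, y is the line along which they close (so a half turn about z gives the same grasp; the last joint's range is limited). The gripper opens to 85 mm and grips with 20 to 120 N. Pads are 22 mm wide; open, the fingers measure 114 mm over their backs; the gripper's body (76 mm by 85 mm) begins 54 mm behind the grasp point. The pads swing forward as they close: fully open they stand 13 mm farther back than shut.
Start: joints at [-1.274, 0.426, 0.074, 1.606, -0.034, 1.111, -0.067], TCP at [0.292, 0.609, 0.253] pointing down, gripper open.
Joint ranges: [-2.85, 2.85], [-0.5, 2.14], [-1.23, 1.37], [0.21, 2.46], [-1.02, 4.16], [0.16, 2.05], [-2.73, 2.73]. Speed limits (rad/s): [1.89, 1.89, 2.39, 2.39, 3.01, 3.01, 3.01].

INTERFACE

Orientations are given as a 3x3 rotation matrix whose columns are the frame's x, y, z axes.
In Python, from workcell import robot gives the robot as it stands.
- The arm moves only by the tool carry_out, never from a script. Its argument "rows" is a list of rows, each a list of 7 numbers: the turn, a rotation vector about the tool's x, y, z in degrees, then the shift along the tool's x, y, z in mm, then the closure, from 0 (fully open) to 1 (shut). In form: [[ax, ay, az, tx, ty, tz, fingers], ...]. A call has exactly 10 rows; each row shifts and turns the commanded pose from where the row before left it, along the tool's axes as they then stand; what a row does not reach is not made up. A row lasts 1/10 s, in which the tool goes at most 50 mm and 8.59 degrees, less where a joint would pass 70% of its speed; a pose out of reach is approached as far as the arm can. A call is refused whole if a number of a shift passes 50 or a number of a turn 8.59, either way. A call with a gripper value outside its range is refused whole. The fingers move at their own pace and stop on an object; "grip_force" is the grip in N (left out, the last holds). Time passes only in rows, so rows that do not move let the fingers close, or fill a call up. It gives the time, the measured TCP pose, the force, the opening and the grip force at its end, in the units of the state.
- robot.get_state(): the state, without advancing time (a new reading comes with each control period).
- robot.grab_frame(name): name is "side" or "top"; returns (picture, depth): 480x640x3 uint8, blue, green, red; 480x640 float32, m along the optical axis (not along the pixel's ray), 0 where there is no reading.
- robot.get_calibration(name): a dict with "fx", "fy", "cx", "cy" (pixels), "rvec" (rotation vector, rad) and "tvec" (3), from world to camera coordinates, as OpenCV has them. Camera axes: x right, y down, z forward; pixel columns grow to the right and rows downward; lengths in m; the calibration is good to about 2 mm. A picture is of the moment at which its call begins. get_calibration takes no time and is no camera call.
- robot.finish_job(): hands the job in; it is judged then, once.
The state is a dict: "t": time; "qpos": joint angles; "qd": joint speeds; "tau": joint torques, N m; "eef_pos": TCP position; "ee_rot": TCP orientation; "contact_force": force on the tool from outside, world axes, zero at the start; "torque": the same for the moment, N m; "gripper_width": finger opening in m; "grip_force": force on a finger pad.
Only numpy, scipy, OpenCV 4.12 (cv2) and the standard library are available. Lean on these libraries where they do the work, as an engineer would, in place of code of your own. Each camera call takes 0.05 s, during which the arm holds its last target. There are 200 camera calls.

## Working session

There is one attempt and no reset: what is moved stays moved. The work goes in short steps, Python scripts to look and compute and a tool call to move; the robot and the scene stay as the last step left them, time stands still between calls to the robot, and variables do not carry over. Pictures are saved under pics/ and viewed, at most 10 in all, crops included, and the job is handed in when it is done.

Besides the shell and the picture viewer there is one more tool, called after ">>>" as a command line: name --pt "numbers of a row" for each row, then --argument value for the rest. carry_out: Moves the arm, as the interface text tells. Its arguments: {"type":"object","properties":{"rows":{"type":"array","items":{"type":"array","items":{"type":"number"}}},"grip_force":{"type":"number"}},"required":["rows"]}

```bash
ls; mkdir -p pics; python3 - <<'E'
from workcell import robot
import cv2,numpy as np
for n in("side","top"):
    p,d=robot.grab_frame(n); cv2.imwrite(f"pics/{n}0.png",p); np.save(f"{n}0.npy",d)
    print(n,robot.get_calibration(n),(d>0).mean())
s=robot.get_state();print(s)
E
```

```text
pics
side {'fx': 614.2144479453727, 'fy': 614.2144479453727, 'cx': 320.24213771072493, 'cy': 243.4156849282759, 'rvec': array([ 0.60321979, -2.4493907 ,  1.47563978]), 'tvec': array([0.52657956, 0.20525006, 1.48214856])} 0.9960677083333334
top {'fx': 547.1464082723502, 'fy': 547.1464082723502, 'cx': 317.58617733069957, 'cy': 229.40443191696596, 'rvec': array([ 2.22597212, -2.16226081,  0.1287626 ]), 'tvec': array([-5.64188755e-04,  5.70346691e-01,  1.24712609e+00])} 0.9960319010416666
{'t': 0.1, 'qpos': array([-1.27348533,  0.42668141,  0.07386464,  1.60654922, -0.03409436,
        1.11082724, -0.06709126]), 'qd': array([-1.20388983e-03, -2.27312687e-03, -1.38240495e-04,  1.65025935e-05,
       -6.38617894e-04, -2.62170229e-04,  3.73206391e-04]), 'tau': array([ 8.57466512e-03, -9.51526737e+01,  3.77185374e+00, -4.64409685e+01,
        1.96106063e-02,  6.41903913e-03,  1.12256494e-04]), 'eef_pos': array([0.29153922, 0.60839973, 0.25267025]), 'ee_rot': array([[-9.01816181e-01,  4.32119646e-01, -4.33285081e-04],
       [ 4.32119853e-01,  9.01815484e-01, -1.12504699e-03],
       [-9.54117114e-05, -1.20181666e-03, -9.99999273e-01]]), 'contact_force': array([ 0.70927145,  0.52686543, -0.22361204]), 'torque': array([ 0.00467982,  0.01107487, -0.02600247]), 'grip_force': 0.0, 'gripper_width': 0.08587316220022106}
```

View pics/side0.png

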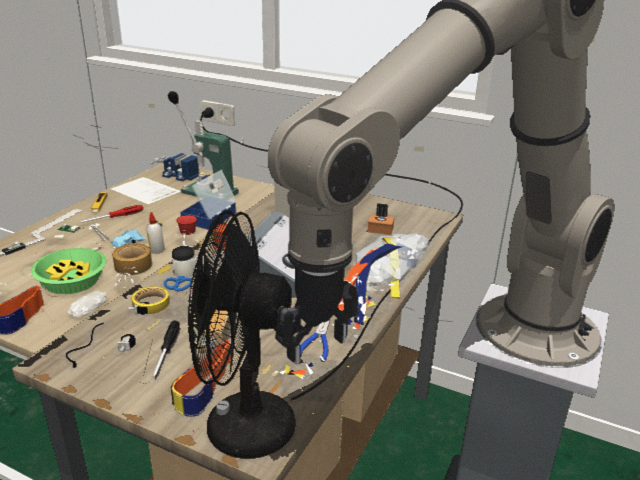

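View pics/top0.png

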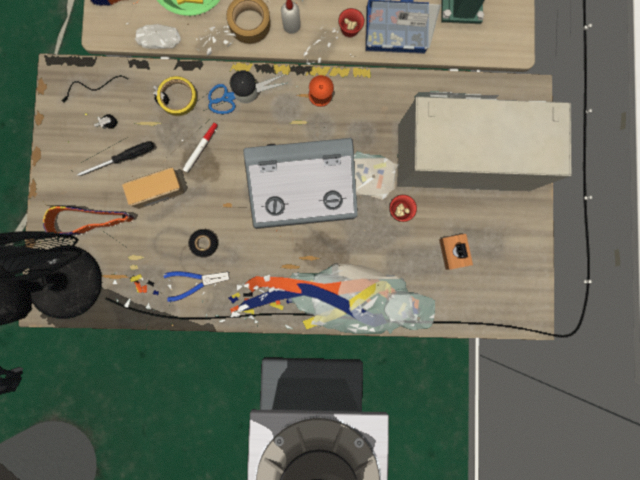

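The side view shows the box (about 275,240) half hidden by the arm and the holder with the key at (381,220). The top view shows the box at (300,183), with slots at (275,205) running up the slope (left, open) and (333,200) crosswise (right, locked). The holder is at (457,252) and the cup at (403,208).

```bash
cat > h.py <<'E'
from workcell import robot
import cv2,numpy as np
def cal(n):
    c=robot.get_calibration(n);K=np.array([[c['fx'],0,c['cx']],[0,c['fy'],c['cy']],[0,0,1]])
    return K,cv2.Rodrigues(c['rvec'])[0],np.array(c['tvec'])
def ray(n,uv):
    K,R,t=cal(n);d=R.T@np.linalg.solve(K,[uv[0],uv[1],1]);return -R.T@t,d
def onz(n,uv,z):
    o,d=ray(n,uv);return o+d*(z-o[2])/d[2]
def dep(n,uv,D):
    o,d=ray(n,uv);return o+d*D[int(round(uv[1])),int(round(uv[0]))]
def tri(a,b):
    (o,d),(p,e)=ray(*a),ray(*b);s=np.linalg.lstsq(np.c_[d,-e],p-o,rcond=None)[0]
    A=o+s[0]*d;B=p+s[1]*e;return (A+B)/2,np.linalg.norm(A-B)
def proj(n,P):
    K,R,t=cal(n);q=K@(R@np.asarray(P)+t);return q[:2]/q[2]
E
python3 - <<'E'
from h import *
np.set_printoptions(precision=4,suppress=True)
for n in("side","top"):
    print(n,ray(n,(320,240)),proj(n,robot.get_state()['eef_pos']))
D=np.load('top0.npy')
for nm,uv in dict(a=(275,205),b=(333,200),key=(461,250),hold=(449,262),tab=(420,260),plate=(302,180),cup=(403,208)).items(): print(nm,dep('top',uv,D))
p=cv2.imread('pics/top0.png')
cv2.imwrite('pics/c1.png',np.hstack([cv2.resize(p[135:235,235:365],None,fx=4,fy=4,interpolation=2),cv2.resize(p[225:275,430:490][:50,:60],(240,200),interpolation=2).repeat(1,0) if 0 else cv2.copyMakeBorder(cv2.resize(p[225:280,425:490],None,fx=4,fy=4,interpolation=2),0,180,0,0,0)]))
E
```

```text
side (array([-0.058 ,  1.3262,  0.8683]), array([ 0.3898, -0.7935, -0.4674])) [318.8877 345.7018]
top (array([0.4631, 0.0569, 1.2895]), array([ 0.065 , -0.0372, -0.9974])) [ -5.9481 360.8998]
a [0.6174 0.1141 0.0762]
b [ 0.6332 -0.0152  0.0729]
key [ 0.5286 -0.3017  0.087 ]
hold [ 0.5029 -0.2893  0.035 ]
tab [ 0.5068 -0.2294  0.0008]
plate [0.6728 0.0557 0.0928]
cup [ 0.6267 -0.183   0.0227]
```

View pics/c1.png

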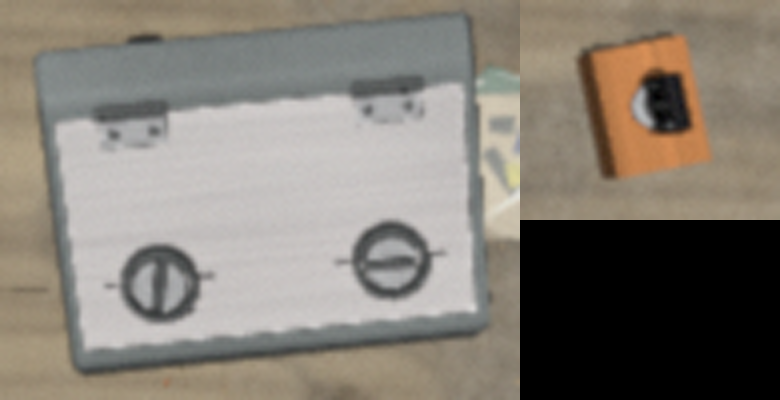

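The crop confirms it: lock a is at about (275,205.8) with its slot nearly straight up the slope. Lock b is at (333,200) with its slot crosswise. The key's black grip stands off-centre on the holder. Next I measure the holder, key and box.

```bash
cat > m.py <<'E'
from h import *
np.set_printoptions(precision=4,suppress=True)
def rectify(n,img,c,z,s=0.0005,w=0.12):   # metric ortho view of plane z around c: col=+y left.., row
    N=int(w/s);u=(np.arange(N)-N/2)*s
    K,R,t=cal(n);X,Y=np.meshgrid(c[0]-u,c[1]-u,indexing='ij')
    P=np.stack([X,Y,np.full_like(X,z)],-1)@R.T+t;P=P@K.T;m=(P[...,:2]/P[...,2:]).astype(np.float32)
    return cv2.remap(img,m[...,0],m[...,1],cv2.INTER_CUBIC)
def rect_world(mask,c,s=0.0005,w=0.12):
    N=int(w/s);cs,_=cv2.findContours(mask.astype(np.uint8),0,1);k=max(cs,key=cv2.contourArea)
    r=cv2.minAreaRect(cv2.convexHull(k));b=cv2.boxPoints(r)
    return np.c_[c[0]-(b[:,1]-N/2)*s,c[1]-(b[:,0]-N/2)*s],np.array(r[1])*s
E
python3 - <<'E'
from m import *
p=cv2.imread('pics/top0.png');D=np.load('top0.npy')
# heights by depth cloud around the holder
K,R,t=cal('top');v,u=np.mgrid[225:280,425:490];q=np.stack([(u-K[0,2])/K[0,0],(v-K[1,2])/K[1,1],np.ones(u.shape)],-1)*D[225:280,425:490,None]
W=(q-t)@R
z=W[...,2]; o=(z>.03)&(z<.042); print('top z',np.median(z[o]),'tab',np.median(z[z<.012]),'grip',z.max(),np.median(z[z>.08]))
r=cv2.minAreaRect((W[o][:,:2]*1e4).astype(np.float32));print('depth rect',r)
g=z>.08; print('grip top mean',W[g].mean(0),cv2.minAreaRect((W[g][:,:2]*1e4).astype(np.float32)))
for n,f in(('top','pics/top0.png'),('side','pics/side0.png')):
    im=cv2.imread(f);c=(.525,-.293)
    a=rectify(n,im,c,.036);hsv=cv2.cvtColor(a,40)
    cv2.imwrite(f'r_{n}.png',a)
    k=rectify(n,im,c,.088);cv2.imwrite(f'k_{n}.png',k)
cv2.imwrite('pics/c2.png',cv2.resize(np.vstack([np.hstack([cv2.imread('r_top.png'),cv2.imread('r_side.png')]),np.hstack([cv2.imread('k_top.png'),cv2.imread('k_side.png')])]),None,fx=1.25,fy=1.25))
E
```

```text
top z 0.03629675460264904 tab 0.00035109920129735493 grip 1.2895464378561188 0.0878360328926727
depth rect ((5283.41845703125, -3082.50927734375), (738.1652221679688, 589.7660522460938), 12.970674514770508)
grip top mean [ 0.5215 -0.2672  0.2184] ((5043.72216796875, -1278.3284912109375), (322.4038391113281, 3771.41796875), 7.711984634399414)
```

View pics/c2.png

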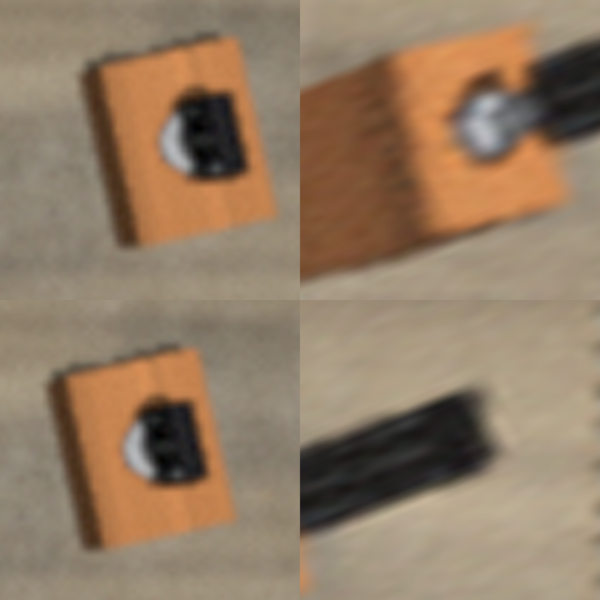

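The rectified crops show the holder top (72 x 57 mm as measured, yaw about 11.5°) centred at (188,141) in the top patch. The key's grip is centred over the holder's centre. The two views disagree by about 4 mm, so I average them. Next is a check for obstacles on the way, and a row planner.

```bash
cat > plan.py <<'E'
from m import *
from scipy.spatial.transform import Rotation as Ro
def tool(yaw,tilt=None):
    a=np.radians(yaw);x=np.array([np.cos(a),np.sin(a),0]);z=np.array([0,0,-1.]);return np.c_[x,np.cross(z,x),z]
def rows(p,Rt,f,n,p0=None,R0=None,dec=1):
    s=robot.get_state();p0=s['eef_pos'] if p0 is None else p0;R0=s['ee_rot'] if R0 is None else R0
    w=Ro.from_matrix(R0.T@Rt).as_rotvec()
    dR=Ro.from_rotvec(w/n);R=R0.copy();out=[]
    for i in range(n):
        d=R.T@((np.asarray(p)-p0)/n);out.append([round(float(v),dec) for v in [*np.degrees(w/n),*(d*1000)]]+[f]);R=R@dR.as_matrix()
    for o in out: print(str(o).replace(' ',''),end=',')
    print()
E
python3 - <<'E'
from plan import *
D=np.load('top0.npy');K,R,t=cal('top');v,u=np.mgrid[0:480,0:640];q=np.stack([(u-K[0,2])/K[0,0],(v-K[1,2])/K[1,1],np.ones(u.shape)],-1)*D[...,None]
W=(q-t)@R;ok=D>0
for nm,c in dict(fan=(u<110)&(v>225)&(v<325),carton=(u>395)&(u<575)&(v>90)&(v<190)).items():
    w=W[c&ok&(W[...,2]>.15)];print(nm,len(w),w.min(0),w.max(0))
s=robot.get_state();R1=tool(191.5);p0=s['eef_pos'];p1=np.array([.42,.30,.33]);p2=np.array([.531,-.306,.25])
rows(p1,s['ee_rot'],0,10); rows(p2,R1,0,20,p1,s['ee_rot'])
E
```

```text
fan 4278 [0.3626 0.4598 0.1501] [0.5287 0.6284 0.4173]
carton 12857 [ 0.6798 -0.4926  0.1501] [ 0.8589 -0.1694  0.2155]
[0.0,0.0,0.0,-24.9,-22.3,-7.7,0],[0.0,0.0,0.0,-24.9,-22.3,-7.7,0],[0.0,0.0,0.0,-24.9,-22.3,-7.7,0],[0.0,0.0,0.0,-24.9,-22.3,-7.7,0],[0.0,0.0,0.0,-24.9,-22.3,-7.7,0],[0.0,0.0,0.0,-24.9,-22.3,-7.7,0],[0.0,0.0,0.0,-24.9,-22.3,-7.7,0],[0.0,0.0,0.0,-24.9,-22.3,-7.7,0],[0.0,0.0,0.0,-24.9,-22.3,-7.7,0],[0.0,0.0,0.0,-24.9,-22.3,-7.7,0],
[-0.0,-0.0,-1.9,-18.1,-24.9,4.0,0],[-0.0,-0.0,-1.9,-17.3,-25.5,4.0,0],[-0.0,-0.0,-1.9,-16.4,-26.0,4.0,0],[-0.0,-0.0,-1.9,-15.6,-26.6,4.0,0],[-0.0,-0.0,-1.9,-14.7,-27.1,4.0,0],[-0.0,-0.0,-1.9,-13.8,-27.5,4.0,0],[-0.0,-0.0,-1.9,-12.9,-27.9,4.0,0],[-0.0,-0.0,-1.9,-12.0,-28.4,4.0,0],[-0.0,-0.0,-1.9,-11.1,-28.7,4.0,0],[-0.0,-0.0,-1.9,-10.2,-29.1,4.0,0],[-0.0,-0.0,-1.9,-9.2,-29.4,4.0,0],[-0.0,-0.0,-1.9,-8.3,-29.7,4.0,0],[-0.0,-0.0,-1.9,-7.3,-29.9,4.0,0],[-0.0,-0.0,-1.9,-6.3,-30.1,4.0,0],[-0.0,-0.0,-1.9,-5.4,-30.3,4.0,0],[-0.0,-0.0,-1.9,-4.4,-30.5,4.0,0],[-0.0,-0.0,-1.9,-3.4,-30.6,4.0,0],[-0.0,-0.0,-1.9,-2.4,-30.7,4.0,0],[-0.0,-0.0,-1.9,-1.4,-30.8,4.0,0],[-0.0,-0.0,-1.9,-0.4,-30.8,4.0,0],
```

>>> carry_out --pt "0 0 0 -17 -36 -2 0" --pt "0 0 0 -17 -36 -2 0" --pt "0 0 0 -17 -36 -2 0" --pt "0 0 0 -17 -36 -2 0" --pt "0 0 0 -17 -36 -2 0" --pt "0 0 0 -17 -36 -2 0" --pt "0 0 0 -17 -36 -2 0" --pt "0 0 0 -46 -16 -2 0" --pt "0 0 0 -46 -16 -2 0" --pt "0 0 0 -46 -16 -2 0"

```text
t: 1.1
eef_pos: [0.3946, 0.2255, 0.2737]
ee_rot: [[-0.902, 0.432, 0.0], [0.432, 0.902, 0.001], [-0.0, 0.001, -1.0]]
contact_force: [1.0, 1.3, -0.2]
gripper_width: 0.0855
grip_force: 0.0
```

```bash
python3 - <<'E'
from plan import *
s=robot.get_state();print(s['eef_pos'],s['qpos'])
rows([.531,-.306,.2],tool(191.5),0,20)
E
```

```text
[0.3946 0.2255 0.2737] [-0.9518  0.0281  0.2996  2.0689 -0.01    1.0452  0.4773]
[0.0,0.0,-1.9,-17.6,-21.0,3.7,0],[0.0,0.0,-1.9,-16.9,-21.6,3.7,0],[0.0,0.0,-1.9,-16.2,-22.1,3.7,0],[0.0,0.0,-1.9,-15.5,-22.6,3.7,0],[0.0,0.0,-1.9,-14.8,-23.1,3.7,0],[0.0,0.0,-1.9,-14.0,-23.6,3.7,0],[0.0,0.0,-1.9,-13.2,-24.0,3.7,0],[0.0,0.0,-1.9,-12.4,-24.4,3.7,0],[0.0,0.0,-1.9,-11.7,-24.8,3.7,0],[0.0,0.0,-1.9,-10.8,-25.2,3.7,0],[0.0,0.0,-1.9,-10.0,-25.5,3.7,0],[0.0,0.0,-1.9,-9.2,-25.9,3.7,0],[0.0,0.0,-1.9,-8.4,-26.1,3.7,0],[0.0,0.0,-1.9,-7.5,-26.4,3.7,0],[0.0,0.0,-1.9,-6.6,-26.6,3.7,0],[0.0,0.0,-1.9,-5.8,-26.8,3.7,0],[0.0,0.0,-1.9,-4.9,-27.0,3.7,0],[0.0,0.0,-1.9,-4.0,-27.1,3.7,0],[0.0,0.0,-1.9,-3.2,-27.3,3.7,0],[0.0,0.0,-1.9,-2.3,-27.3,3.7,0],
```

>>> carry_out --pt "0 0 -2 -17.6 -21 2 0" --pt "0 0 -2 -17 -21.6 2 0" --pt "0 0 -2 -16 -22 2 0" --pt "0 0 -2 -15.5 -22.6 2 0" --pt "0 0 -2 -15 -23 2 0" --pt "0 0 -2 -14 -23.6 2 0" --pt "0 0 -2 -13 -24 2 0" --pt "0 0 -2 -12.4 -24.4 2 0" --pt "0 0 -2 -11.7 -24.8 2 0" --pt "0 0 -2 -10.8 -25.2 2 0"

```text
t: 2.1
eef_pos: [0.4648, -0.0385, 0.2532]
ee_rot: [[-0.995, 0.096, -0.0], [0.096, 0.995, 0.0], [0.0, 0.0, -1.0]]
contact_force: [0.2, 0.4, 0.1]
gripper_width: 0.0852
grip_force: 0.0
```

>>> carry_out --pt "0 0 -2 -10 -25.5 2 0" --pt "0 0 -2 -9 -25.9 2 0" --pt "0 0 -2 -8 -26 2 0" --pt "0 0 -2 -7.5 -26.4 2 0" --pt "0 0 -2 -6.6 -26.6 2 0" --pt "0 0 -2 -5.8 -26.8 2 0" --pt "0 0 -2 -5 -27 2 0" --pt "0 0 -2 -4 -27 2 0" --pt "0 0 0 -2.5 -27.3 2 0" --pt "0 0 0 0 0 0 0"

```text
t: 3.1
eef_pos: [0.5331, -0.2775, 0.2348]
ee_rot: [[-0.984, -0.177, -0.001], [-0.177, 0.984, -0.002], [0.001, -0.002, -1.0]]
contact_force: [-1.7, -0.0, -0.7]
gripper_width: 0.0853
grip_force: 0.0
```

```bash
python3 - <<'E'
from plan import *
s=robot.get_state();print(s['eef_pos'],s['qpos'])
for n in("side","top"):
    p,d=robot.grab_frame(n); cv2.imwrite(f"pics/{n}1.png",p); np.save(f"{n}1.npy",d)
p=cv2.imread('pics/side1.png');q=cv2.imread('pics/top1.png')
cv2.imwrite('pics/c3.png',np.hstack([cv2.resize(p[180:300,220:420],None,fx=4,fy=4)[:,:800]]))
rows([.531,-.306,.15],tool(191.5),0,3)
E
```

```text
[ 0.5331 -0.2775  0.2348] [-0.1412  0.3784  0.6595  1.8254 -0.2653  1.0276  2.3716]
[0.0,-0.0,-0.4,2.5,-10.2,28.3,0],[0.0,-0.0,-0.4,2.6,-10.2,28.3,0],[0.0,-0.0,-0.4,2.6,-10.2,28.3,0],
```

View pics/c3.png

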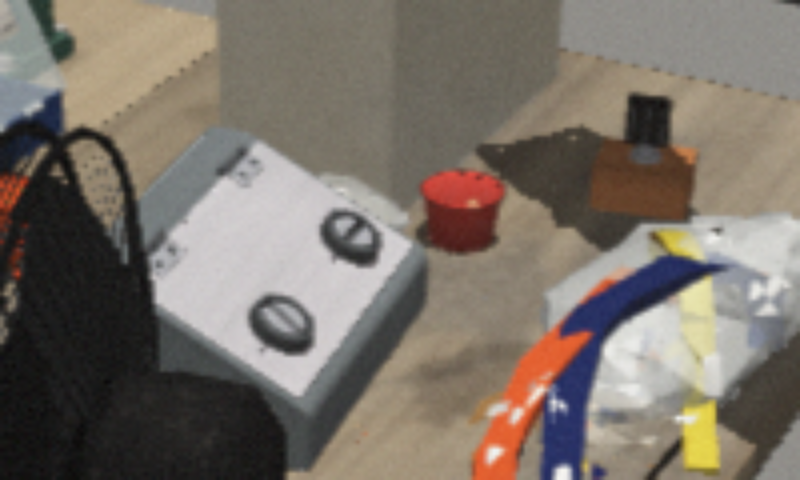

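The side view now shows the box clear of the arm. Lock a is at about crop (282,324), which is pixel (290,261), and lock b at crop (351,237), which is (308,239). The key stands in the holder at upper right. Next I fit the lock rings in both views.

```bash
cat > locks.py <<'E'
from plan import *
guess={'top':{'a':(275,205.7),'b':(333,200)},'side':{'a':(290.5,261),'b':(307.8,239.3)}}
E_={}
vis=[]
for n in guess:
    im=cv2.imread(f'pics/{n}1.png');S=8
    for k,(x,y) in guess[n].items():
        x0,y0=int(x)-16,int(y)-16
        c=cv2.resize(im[y0:y0+32,x0:x0+32],None,fx=S,fy=S,interpolation=cv2.INTER_CUBIC)
        m=(cv2.GaussianBlur(cv2.cvtColor(c,6),(0,0),3)<135).astype(np.uint8)
        m=cv2.morphologyEx(m,cv2.MORPH_OPEN,np.ones((15,15)))
        cs,_=cv2.findContours(m,0,1);cn=[q for q in cs if cv2.pointPolygonTest(cv2.convexHull(q),(128,128),False)>0 ]
        q=cv2.convexHull(max(cn,key=cv2.contourArea));e=cv2.fitEllipse(q)
        E_[n,k]=np.array(e[0])/S+(x0,y0)-.5+.5/S;print(n,k,E_[n,k],np.array(e[1])/S,e[2])
        cv2.ellipse(c,e,(0,0,255),1);vis.append(c)
cv2.imwrite('pics/c4.png',cv2.resize(np.vstack([np.hstack(vis[:2]),np.hstack(vis[2:])]),None,fx=1,fy=1))
P={}
for k in'ab':
    P[k],r=tri(('top',E_['top',k]),('side',E_['side',k]));print(k,P[k],'gap',r, 'top@.075',onz('top',E_['top',k],.075),'side@.075',onz('side',E_['side',k],.075))
d=P['a']-P['b'];print('dist',np.linalg.norm(d),'yaw y',np.degrees(np.arctan2(-d[0],d[1])))
E
python3 locks.py
```

```text
top a [274.7485 205.4239] [19.2816 20.0651] 117.43599700927734
top b [332.4359 199.632 ] [19.2059 19.5225] 113.99223327636719
side a [290.1339 260.8638] [13.6528 18.1289] 125.78263854980469
side b [307.3062 239.1916] [12.6317 16.9883] 127.89791107177734
a [0.619  0.1158 0.0722] gap 0.004488398384720505 top@.075 [0.6165 0.1147 0.075 ] side@.075 [0.6188 0.1206 0.075 ]
b [ 0.6364 -0.013   0.0722] gap 0.004937980075812686 top@.075 [ 0.6337 -0.0138  0.075 ] side@.075 [ 0.6364 -0.0076  0.075 ]
dist 0.12992947354503762 yaw y 7.719509665472259
```

View pics/c4.png

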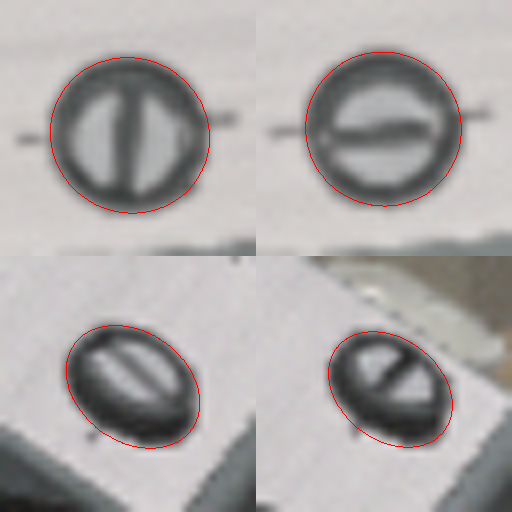

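>>> carry_out --pt "0 0 -0.4 2.5 -9.5 28 0" --pt "0 0 -0.4 2.5 -9.5 28 0" --pt "0 0 -0.4 2.5 -9.5 28 0" --pt "0 0 0 0 0 0 0" --pt "0 0 0 0 0 0 0" --pt "0 0 0 0 0 0 0" --pt "0 0 0 0 0 0 0" --pt "0 0 0 0 0 0 0" --pt "0 0 0 0 0 0 0" --pt "0 0 0 0 0 0 0"

```text
t: 4.2
eef_pos: [0.5315, -0.3034, 0.1516]
ee_rot: [[-0.98, -0.201, 0.0], [-0.201, 0.98, -0.0], [-0.0, -0.0, -1.0]]
contact_force: [0.3, -0.1, 0.9]
gripper_width: 0.0851
grip_force: 0.0
```

The fits follow the outer collar, including its side wall. In the side view that biases the centre down by about 1.5 px, so I use the bright head discs instead. The slot in lock a runs from about tile (132,92) to (122,188).

```bash
cat > locks2.py <<'E'
from plan import *
guess={'top':{'a':(275,205.7),'b':(333,200)},'side':{'a':(290.5,261),'b':(307.8,239.3)}}
C={};S=8
for n in guess:
    im=cv2.imread(f'pics/{n}1.png')
    for k,(x,y) in guess[n].items():
        x0,y0=int(x)-16,int(y)-16
        g=cv2.resize(cv2.cvtColor(im,6)[y0:y0+32,x0:x0+32],None,fx=S,fy=S,interpolation=cv2.INTER_CUBIC)
        m=(g>135).astype(np.uint8);N,l,st,ce=cv2.connectedComponentsWithStats(m)
        keep=[i for i in range(1,N) if st[i,4]>150 and st[i,0]>20 and st[i,1]>20 and st[i,0]+st[i,2]<236 and st[i,1]+st[i,3]<236]
        pts=np.argwhere(np.isin(l,keep))[:,::-1].astype(np.int32);e=cv2.fitEllipse(cv2.convexHull(pts))
        C[n,k]=np.array(e[0])/S+(x0,y0)-.5+.5/S;print(n,k,len(keep),C[n,k],np.array(e[1])/S,e[2])
P={}
for k in'ab':
    P[k],r=tri(('top',C['top',k]),('side',C['side',k]));print(k,P[k],'gap',r,'top@.08',onz('top',C['top',k],.08),'side@.08',onz('side',C['side',k],.08))
d=P['a']-P['b'];print('dist',np.linalg.norm(d),'yaw',np.degrees(np.arctan2(-d[0],d[1])))
yaw=np.arctan2(-d[0],d[1]);t=np.radians(27)
n_=np.array([-np.sin(t)*np.cos(yaw),-np.sin(t)*np.sin(yaw),np.cos(t)]);up=np.array([np.cos(t)*np.cos(yaw),np.cos(t)*np.sin(yaw),np.sin(t)]);left=np.array([-np.sin(yaw),np.cos(yaw),0])
f=lambda uv,o:(lambda o1,d1:o1+d1*((o-o1)@n_)/(d1@n_))(*ray('top',uv))
for k,(x0,y0),u,v in(('a',(259,189),(122,188),(132,92)),('b',(317,184),(79,136),(172,128))):
    w=f(np.array(v)/S+(x0,y0),P[k])-f(np.array(u)/S+(x0,y0),P[k]);print(k,'slot angle',np.arctan2(-w@left,w@up))
E
python3 locks2.py
python3 - <<'E'
from plan import *
# yaw check from box plate edges by depth: box outline in top view
im=cv2.imread('pics/top1.png');
for n,c in (('top',0),): 
    print([onz('top',p,.036) for p in ((0,0),)][0][:2])
D=np.load('top0.npy');K,R,t=cal('top');v,u=np.mgrid[130:240,235:370];q=np.stack([(u-K[0,2])/K[0,0],(v-K[1,2])/K[1,1],np.ones(u.shape)],-1)*D[130:240,235:370,None]
W=(q-t)@R;o=(W[...,2]>.03)&(W[...,2]<.125);r=cv2.minAreaRect((W[o][:,:2]*1e4).astype(np.float32));print('box rect',r)
# plane fit of the cover
m=o&(np.abs((u-302))<40)&(np.abs(v-178)<12);A=np.c_[W[m][:,:2],np.ones(m.sum())];s=np.linalg.lstsq(A,W[m][:,2],rcond=None)[0];print('cover slope deg',np.degrees(np.arctan(np.hypot(*s[:2]))),'yaw',np.degrees(np.arctan2(s[1],s[0])),'z at a',s@[.618,.117,1])
E
```

```text
top a 2 [274.457  206.1082] [12.39   13.3788] 90.35005187988281
top b 2 [332.6721 200.2162] [12.1508 13.7978] 73.90928649902344
side a 2 [290.4598 258.9079] [ 6.3974 10.7719] 114.92049407958984
side b 2 [307.8743 237.3853] [ 5.3798 10.1043] 119.24830627441406
a [0.6171 0.1163 0.0787] gap 0.005586379276106119 top@.08 [0.6144 0.1151 0.08  ] side@.08 [0.6188 0.1189 0.08  ]
b [ 0.6345 -0.0131  0.0783] gap 0.005448628704703107 top@.08 [ 0.6317 -0.0141  0.08  ] side@.08 [ 0.6357 -0.0095  0.08  ]
dist 0.13054113559246233 yaw 7.665023990173021
a slot angle 0.2058966667928675
b slot angle 1.5867344731072497
[1.0838 0.7729]
box rect ((6776.51806640625, 364.0931396484375), (1841.0950927734375, 2836.07958984375), 7.431541442871094)
cover slope deg 26.931021283082355 yaw 7.680322493119909 z at a 0.06977947573431686
```

>>> carry_out --pt "0 0 0 1 -3 10 0" --pt "0 0 0 0 0 12 0" --pt "0 0 0 0 0 12 0" --pt "0 0 0 0 0 12 0" --pt "0 0 0 0 0 12 0" --pt "0 0 0 0 0 12 0" --pt "0 0 0 0 0 10.5 0" --pt "0 0 0 0 0 0 0" --pt "0 0 0 0 0 0 0.5" --pt "0 0 0 0 0 0 0.7" --grip_force 30

```text
t: 5.2
eef_pos: [0.5312, -0.3069, 0.0713]
ee_rot: [[-0.98, -0.201, 0.001], [-0.201, 0.98, -0.0], [-0.001, -0.0, -1.0]]
contact_force: [0.1, 0.1, 0.0]
gripper_width: 0.059
grip_force: 0.0
```

>>> carry_out --pt "0 0 0 0 0 0 0.8" --pt "0 0 0 0 0 0 0.9" --pt "0 0 0 0 0 0 1" --pt "0 0 0 0 0 0 1" --pt "0 0 0 0 0 0 1" --pt "0 0 0 0 0 0 1" --pt "0 0 0 0 0 0 1" --pt "0 0 0 0 0 0 1" --pt "0 0 0 0 0 0 1" --pt "0 0 0 0 0 0 1" --grip_force 30

```text
t: 6.2
eef_pos: [0.5312, -0.3067, 0.0711]
ee_rot: [[-0.98, -0.201, 0.0], [-0.201, 0.98, -0.0], [-0.0, -0.0, -1.0]]
contact_force: [-0.9, 0.5, 6.0]
gripper_width: 0.0117
grip_force: 33.5
```

>>> carry_out --pt "0 0 0 0 0 0 1" --pt "0 0 0 0 0 0 1" --pt "0 0 0 0 0 0 1" --pt "0 0 0 0 0 -5 1" --pt "0 0 0 0 0 -10 1" --pt "0 0 0 0 0 -20 1" --pt "0 0 0 0 0 -30 1" --pt "0 0 0 0 0 -35 1" --pt "0 0 0 0 0 -30 1" --pt "0 0 0 0 0 0 1" --grip_force 80

```text
t: 7.2
eef_pos: [0.5323, -0.3079, 0.2054]
ee_rot: [[-0.98, -0.201, 0.006], [-0.201, 0.98, -0.002], [-0.005, -0.003, -1.0]]
contact_force: [-0.9, -0.9, -0.7]
gripper_width: 0.0111
grip_force: 78.2
```

```bash
cat > lk.py <<'E'
from plan import *
yaw=np.radians(7.68);t=np.radians(27)
n_=np.array([-np.sin(t)*np.cos(yaw),-np.sin(t)*np.sin(yaw),np.cos(t)]);up=np.array([np.cos(t)*np.cos(yaw),np.cos(t)*np.sin(yaw),np.sin(t)]);left=np.array([-np.sin(yaw),np.cos(yaw),0])
head=np.array([.6171,.1163,.0787]);floor=head-.007*n_
def Rl(th):
    x=-(np.cos(th)*up-np.sin(th)*left);z=-n_;return np.c_[x,np.cross(z,x),z]
def tcp(h,dx=0,dy=0,th=.206): # tip h above floor
    R=Rl(th);return floor+(.061+h)*n_+R[:,0]*dx+R[:,1]*dy
E
python3 - <<'E'
from lk import *
s=robot.get_state();print(s['eef_pos'],s['contact_force'],s['grip_force'],s['qpos'],tcp(.04))
rows(tcp(.04),Rl(.206),1,16)
E
```

```text
[ 0.5323 -0.3079  0.2054] [-0.8542 -0.9275 -0.657 ] 78.2441894710064 [-0.0672  0.4327  0.6397  1.8251 -0.308   0.9781  2.474 ] [0.5748 0.1106 0.1625]
[-0.1,-1.7,1.0,-7.8,25.1,2.6,1],[-0.1,-1.7,1.0,-7.3,25.2,2.9,1],[-0.1,-1.7,1.0,-6.8,25.3,3.2,1],[-0.1,-1.7,1.0,-6.3,25.4,3.4,1],[-0.1,-1.7,1.0,-5.8,25.5,3.7,1],[-0.1,-1.7,1.0,-5.2,25.6,3.9,1],[-0.1,-1.7,1.0,-4.7,25.7,4.1,1],[-0.1,-1.7,1.0,-4.1,25.8,4.3,1],[-0.1,-1.7,1.0,-3.6,25.8,4.4,1],[-0.1,-1.7,1.0,-3.0,25.9,4.6,1],[-0.1,-1.7,1.0,-2.4,25.9,4.7,1],[-0.1,-1.7,1.0,-1.8,25.9,4.8,1],[-0.1,-1.7,1.0,-1.3,25.9,4.9,1],[-0.1,-1.7,1.0,-0.7,25.9,5.0,1],[-0.1,-1.7,1.0,-0.1,25.9,5.1,1],[-0.1,-1.7,1.0,0.5,25.9,5.1,1],
```

>>> carry_out --pt "0 -1.7 1 -7.8 25.1 2.6 1" --pt "0 -1.7 1 -7.3 25.2 2.9 1" --pt "0 -1.7 1 -6.8 25.3 3.2 1" --pt "0 -1.7 1 -6.3 25.4 3.4 1" --pt "0 -1.7 1 -5.8 25.5 3.7 1" --pt "0 -1.7 1 -5.2 25.6 3.9 1" --pt "0 -1.7 1 -4.7 25.7 4.1 1" --pt "0 -1.7 1 -4.1 25.8 4.3 1" --pt "0 -1.7 1 -3.6 25.8 4.4 1" --pt "0 -1.7 1 -3 25.9 4.6 1"

```text
t: 8.2
eef_pos: [0.5581, -0.0445, 0.1721]
ee_rot: [[-0.956, -0.029, 0.291], [-0.02, 0.999, 0.034], [-0.292, 0.026, -0.956]]
contact_force: [0.5, 0.1, -1.3]
gripper_width: 0.0111
grip_force: 78.2
```

>>> carry_out --pt "0 -1.7 1 -2.4 25.9 4.7 1" --pt "0 -1.7 1 -1.8 25.9 4.8 1" --pt "0 -1.7 1 -1.3 25.9 4.9 1" --pt "0 -1.7 1 -0.7 25.9 5 1" --pt "0 -1.7 1 0 25.9 5 1" --pt "0 -1.7 1 0.5 25.9 5 1" --pt "0 0 0 0 0 0 1" --pt "0 0 0 0 0 0 1" --pt "0 0 0 0 0 0 1" --pt "0 0 0 0 0 0 1"

```text
t: 9.2
eef_pos: [0.5762, 0.1096, 0.153]
ee_rot: [[-0.888, 0.068, 0.455], [0.09, 0.996, 0.027], [-0.451, 0.065, -0.89]]
contact_force: [0.3, 0.1, -0.1]
gripper_width: 0.0112
grip_force: 78.3
```

```bash
python3 - <<'E'
from lk import *
s=robot.get_state();print(s['eef_pos'],s['contact_force'],s['qpos'])
rows(tcp(.02),Rl(.206),1,4)
R=s['ee_rot'];tip=s['eef_pos']+.061*R[:,2]
out=[]
for n in("side","top"):
    p,d=robot.grab_frame(n);cv2.imwrite(f"pics/{n}2.png",p)
    print(n,'tip',proj(n,tip),'head',proj(n,head),'aim',proj(n,head+.03*n_))
    x,y=map(int,proj(n,tip));x0,y0=x-32,y-42
    c=cv2.resize(p[y0:y0+75,x0:x0+64],None,fx=6,fy=6,interpolation=2)
    for P in(tip,tip+.013*R[:,0],tip-.013*R[:,0],tip-.026*R[:,2],head):
        cv2.circle(c,tuple(int(v) for v in (proj(n,P)-(x0,y0)+.5)*6),2,(0,0,255),-1)
    print(n,x0,y0);out.append(c)
cv2.imwrite('pics/c5.png',np.hstack(out))
E
```

```text
[0.5762 0.1096 0.153 ] [ 0.2503  0.1318 -0.1419] [-0.9794  0.2965  0.7053  2.2617 -0.3228  0.2017  1.4481]
[-0.5,0.1,-0.1,-0.7,0.6,2.7,1],[-0.5,0.1,-0.1,-0.7,0.5,2.7,1],[-0.5,0.1,-0.1,-0.7,0.5,2.8,1],[-0.5,0.1,-0.1,-0.7,0.5,2.8,1],
side tip [296.9773 252.7099] head [291.5212 259.0726] aim [296.4816 250.9854]
side 264 210
top tip [275.6854 209.8376] head [273.9694 204.9422] aim [274.0443 209.5595]
top 243 167
```

View pics/c5.png

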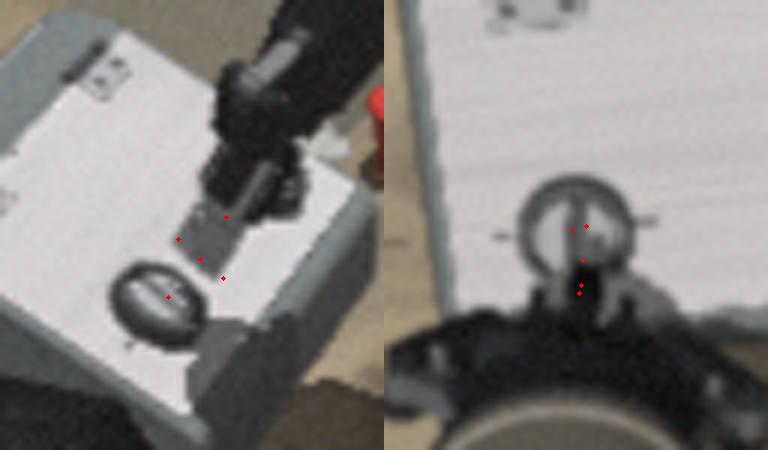

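The side view shows the blade above the lock, with its lower edge at about (177,240)–(216,278), against a predicted (178,239)–(223,278). In the top view the blade at (584,285) lies in line with the slot. The alignment agrees within about 1 mm, so I fix the 2° tilt and descend.

>>> carry_out --pt "-0.5 0.1 -0.1 -0.7 0.5 2.7 1" --pt "-0.5 0.1 -0.1 -0.7 0.5 2.7 1" --pt "-0.5 0.1 -0.1 -0.7 0.5 2.8 1" --pt "-0.5 0.1 -0.1 -0.7 0.5 2.8 1" --pt "0 0 0 0 0 3 1" --pt "0 0 0 0 0 3 1" --pt "0 0 0 0 0 2 1" --pt "0 0 0 0 0 1 1" --pt "0 0 0 0 0 0 1" --pt "0 0 0 0 0 0 1"

```text
t: 10.3
eef_pos: [0.5876, 0.1136, 0.1363]
ee_rot: [[-0.892, 0.044, 0.45], [0.081, 0.995, 0.063], [-0.445, 0.092, -0.891]]
contact_force: [0.4, -0.1, -0.3]
gripper_width: 0.0112
grip_force: 78.3
```

```bash
cat >> lk.py <<'E'
def where(th=.206):
    s=robot.get_state();R=s['ee_rot'];tip=s['eef_pos']+.061*R[:,2];L=Rl(th)
    print('tip in slot frame mm (x,y,height)',(tip-floor)@L*[1e3,1e3,-1e3],'rot err deg',np.degrees(Ro.from_matrix(R.T@L).as_rotvec()),'F tool',R.T@s['contact_force'],'T tool',R.T@s['torque'],'q6,7',s['qpos'][5:])
E
python3 -c "
from lk import *
where()"
```

```text
tip in slot frame mm (x,y,height) [ 0.4195  1.352  10.7826] rot err deg [0.1151 0.03   0.2966] F tool [-0.2502 -0.0871  0.4362] T tool [ 0.1037  0.5188 -0.0188] q6,7 [0.1683 1.597 ]
```

>>> carry_out --pt "0 0 0.3 0 -1.3 0 1" --pt "0 0 0 0 0 0 1" --pt "0 0 0 0 0 1 1" --pt "0 0 0 0 0 0.5 1" --pt "0 0 0 0 0 0 1" --pt "0 0 0 0 0 0 1" --pt "0 0 0 0 0 0 1" --pt "0 0 0 0 0 0 1" --pt "0 0 0 0 0 0 1" --pt "0 0 0 0 0 0 1"

```text
t: 11.3
eef_pos: [0.5883, 0.1123, 0.1349]
ee_rot: [[-0.891, 0.049, 0.451], [0.087, 0.994, 0.063], [-0.445, 0.095, -0.891]]
contact_force: [-0.2, -0.1, -0.7]
gripper_width: 0.011
grip_force: 78.3
```

```bash
python3 -c "
from lk import *
where();print(robot.get_state()['qpos'])"
```

```text
tip in slot frame mm (x,y,height) [ 0.3282 -0.0502  9.2916] rot err deg [ 0.1199  0.0333 -0.0209] F tool [ 0.4899 -0.2128  0.5476] T tool [ 0.1494  0.5687 -0.0089] q6,7 [0.1665 1.6259]
[-0.8014  0.3249  0.534   2.2435 -0.4803  0.1665  1.6259]
```

>>> carry_out --pt "0 0 0 0 0 0.5 1" --pt "0 0 0 0 0 0.5 1" --pt "0 0 0 0 0 0.5 1" --pt "0 0 0 0 0 0.5 1" --pt "0 0 0 0 0 0.5 1" --pt "0 0 0 0 0 0.5 1" --pt "0 0 0 0 0 0.5 1" --pt "0 0 0 0 0 0.5 1" --pt "0 0 0 0 0 0 1" --pt "0 0 0 0 0 0 1"

```text
t: 12.3
eef_pos: [0.5901, 0.1126, 0.1313]
ee_rot: [[-0.891, 0.049, 0.45], [0.087, 0.994, 0.063], [-0.445, 0.095, -0.891]]
contact_force: [0.8, -0.1, -0.5]
gripper_width: 0.0109
grip_force: 78.3
```

```bash
python3 -c "
from lk import *
where();print(robot.get_state()['qpos'])"
```

```text
tip in slot frame mm (x,y,height) [ 0.3506 -0.057   5.2763] rot err deg [ 0.1166  0.0308 -0.0189] F tool [-0.5068 -0.1098  0.7633] T tool [0.0987 0.5922 0.0103] q6,7 [0.1647 1.7122]
[-0.8135  0.3387  0.5517  2.2426 -0.5697  0.1647  1.7122]
```

>>> carry_out --pt "0 0 0 0 0 0.5 1" --pt "0 0 0 0 0 0.5 1" --pt "0 0 0 0 0 0.5 1" --pt "0 0 0 0 0 0.5 1" --pt "0 0 0 0 0 0.5 1" --pt "0 0 0 0 0 0.5 1" --pt "0 0 0 0 0 0.5 1" --pt "0 0 0 0 0 0.5 1" --pt "0 0 0 0 0 0 1" --pt "0 0 0 0 0 0 1"

```text
t: 13.3
eef_pos: [0.5917, 0.1127, 0.1288]
ee_rot: [[-0.891, 0.05, 0.451], [0.088, 0.994, 0.064], [-0.445, 0.097, -0.89]]
contact_force: [-26.4, -3.8, 40.8]
gripper_width: 0.0111
grip_force: 85.9
```

```bash
python3 -c "
from lk import *
where();print(robot.get_state()['qpos'])"
```

```text
tip in slot frame mm (x,y,height) [0.0481 0.04   2.2743] rot err deg [ 0.2051  0.0542 -0.086 ] F tool [  5.0328  -1.0923 -48.4701] T tool [0.4426 1.9243 0.0044] q6,7 [0.1653 1.7986]
[-0.824   0.3498  0.5684  2.2419 -0.6591  0.1653  1.7986]
```

>>> carry_out --pt "0 0 0 0 0 -0.6 1" --pt "0 0 0 0 0 -0.2 1" --pt "0 0 0 0 0 0 1" --pt "0 0 2 0 0 0 1" --pt "0 0 2 0 0 0 1" --pt "0 0 2 0 0 0 1" --pt "0 0 2 0 0 0 1" --pt "0 0 2 0 0 0 1" --pt "0 0 2 0 0 0 1" --pt "0 0 0 0 0 0 1"

```text
t: 14.3
eef_pos: [0.5916, 0.1125, 0.1291]
ee_rot: [[-0.861, 0.235, 0.451], [0.293, 0.954, 0.063], [-0.416, 0.187, -0.89]]
contact_force: [-13.7, -3.6, 21.3]
gripper_width: 0.0107
grip_force: 82.1
```

```bash
python3 - <<'E'
from lk import *
where();print(robot.get_state()['qpos'])
p,d=robot.grab_frame('side');np.save('s3',d);c=cv2.resize(p[225:280,262:322],None,fx=7,fy=7,interpolation=2);cv2.imwrite('pics/c6.png',c)
E
```

```text
tip in slot frame mm (x,y,height) [-0.1084 -0.2406  2.5872] rot err deg [  0.1531   0.0589 -12.1409] F tool [  1.8635  -2.7221 -25.3175] T tool [ 0.7994  0.8011 -0.1576] q6,7 [0.1752 1.6707]
[-0.8607  0.3582  0.6139  2.2436 -0.7453  0.1752  1.6707]
```

View pics/c6.png

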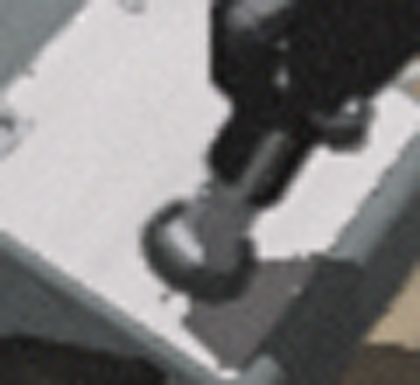

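The side view shows the blade sunk in the slot inside the collar, at about (205,240). The 0.16 N m of turning reaction confirms it is engaged. I relieve the press a little and turn.

>>> carry_out --pt "0 0 0 0 0 -0.5 1" --pt "0 0 3 0 0 0 1" --pt "0 0 3 0 0 0 1" --pt "0 0 3 0 0 0 1" --pt "0 0 3 0 0 0 1" --pt "0 0 3 0 0 0 1" --pt "0 0 3 0 0 0 1" --pt "0 0 3 0 0 0 1" --pt "0 0 3 0 0 0 1" --pt "0 0 0 0 0 0 1"

```text
t: 15.35
eef_pos: [0.5913, 0.1121, 0.1291]
ee_rot: [[-0.691, 0.566, 0.451], [0.656, 0.752, 0.062], [-0.304, 0.339, -0.89]]
contact_force: [-6.6, -4.3, 9.7]
gripper_width: 0.011
grip_force: 80.2
```

```bash
python3 -c "
from lk import *
where();print(robot.get_state()['qpos'])"
```

```text
tip in slot frame mm (x,y,height) [ 0.1895 -0.6551  2.7704] rot err deg [  0.1064   0.0264 -36.1693] F tool [ -1.175   -3.6848 -11.8763] T tool [ 1.2604  0.1049 -0.019 ] q6,7 [0.2008 1.4075]
[-0.9308  0.3793  0.7033  2.2472 -0.9093  0.2008  1.4075]
```

>>> carry_out --pt "0 0 2 0 0 0 1" --pt "0 0 2 0 0 0 1" --pt "0 0 2 0 0 0 1" --pt "0 0 2 0 0 0 1" --pt "0 0 2 0 0 0 1" --pt "0 0 2 0 0 0 1" --pt "0 0 2 0 0 0 1" --pt "0 0 2 0 0 0 1" --pt "0 0 2 0 0 0 1" --pt "0 0 0 0 0 0 1"

```text
t: 16.35
eef_pos: [0.5912, 0.1119, 0.129]
ee_rot: [[-0.482, 0.751, 0.451], [0.856, 0.513, 0.062], [-0.184, 0.416, -0.891]]
contact_force: [-7.2, -4.4, 10.6]
gripper_width: 0.011
grip_force: 80.3
```

```bash
python3 -c "
from lk import *
where();print(robot.get_state()['qpos'])
p,d=robot.grab_frame('side');c=cv2.resize(p[225:280,262:322],None,fx=7,fy=7,interpolation=2);cv2.imwrite('pics/c7.png',c)"
```

```text
tip in slot frame mm (x,y,height) [ 0.3157 -0.8847  2.7692] rot err deg [  0.0974   0.0048 -54.1418] F tool [ -2.2514  -3.2332 -12.9493] T tool [ 1.4825 -0.2883 -0.0865] q6,7 [0.2131 1.15  ]
[-0.9571  0.3891  0.7381  2.2486 -0.9685  0.2131  1.15  ]
```

View pics/c7.png

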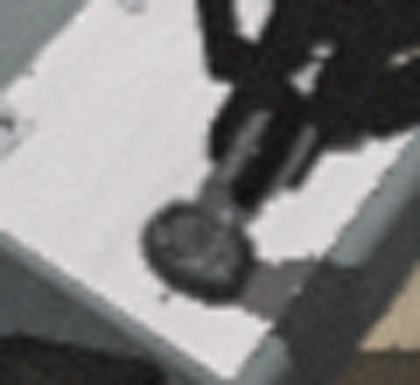

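The blade is still in the lock, in the collar at (200,250). I carry on.

>>> carry_out --pt "0 0 2 0 0 0 1" --pt "0 0 2 0 0 0 1" --pt "0 0 2 0 0 0 1" --pt "0 0 2 0 0 0 1" --pt "0 0 2 0 0 0 1" --pt "0 0 2 0 0 0 1" --pt "0 0 2 0 0 0 1" --pt "0 0 2 0 0 0 1" --pt "0 0 2 0 0 0 1" --pt "0 0 2 0 0 0 1"

```text
t: 17.4
eef_pos: [0.591, 0.1119, 0.1289]
ee_rot: [[-0.196, 0.871, 0.45], [0.98, 0.189, 0.062], [-0.031, 0.454, -0.891]]
contact_force: [-9.2, -4.7, 10.1]
gripper_width: 0.0111
grip_force: 80.3
```

```bash
python3 -c "
from lk import *
where();print(robot.get_state()['qpos'])"
```

```text
tip in slot frame mm (x,y,height) [ 0.578  -0.9583  2.756 ] rot err deg [  0.0843  -0.0289 -74.1416] F tool [ -3.0779  -4.3211 -13.4487] T tool [ 1.522  -0.8433 -0.1789] q6,7 [0.2185 0.8219]
[-0.9675  0.3933  0.7518  2.2493 -0.9907  0.2185  0.8219]
```

>>> carry_out --pt "0 0 1 0 0 0 1" --pt "0 0 1 0 0 0 1" --pt "0 0 1 0 0 0 1" --pt "0 0 1 0 0 0 1" --pt "0 0 1 0 0 0 1" --pt "0 0 0 0 0 0 1" --pt "0 0 0 0 0 0 1" --pt "0 0 0 0 0 0 1" --pt "0 0 0 0 0 0 1" --pt "0 0 0 0 0 0 1"

```text
t: 18.4
eef_pos: [0.5909, 0.1118, 0.1289]
ee_rot: [[-0.121, 0.885, 0.45], [0.993, 0.104, 0.062], [0.008, 0.455, -0.891]]
contact_force: [-10.0, -4.8, 10.1]
gripper_width: 0.0113
grip_force: 80.3
```

```bash
python3 -c "
from lk import *
where()"
```

```text
tip in slot frame mm (x,y,height) [ 0.6221 -1.0553  2.7541] rot err deg [  0.0783  -0.0319 -79.0727] F tool [ -3.455   -4.7537 -13.8071] T tool [ 1.463  -0.9945 -0.0935] q6,7 [0.2192 0.7387]
```

>>> carry_out --pt "0 0 1 0 0 0 1" --pt "0 0 1 0 0 0 1" --pt "0 0 1 0 0 0 1" --pt "0 0 0 0 0 0 1" --pt "0 0 0 0 0 0 1" --pt "0 0 0 0 0 0 1" --pt "0 0 0 0 0 0 1" --pt "0 0 0 0 0 0 1" --pt "0 0 0 0 0 0 1" --pt "0 0 0 0 0 0 1"

```text
t: 19.4
eef_pos: [0.5909, 0.1118, 0.1289]
ee_rot: [[-0.074, 0.89, 0.45], [0.997, 0.052, 0.062], [0.032, 0.453, -0.891]]
contact_force: [-9.8, -4.2, 10.5]
gripper_width: 0.011
grip_force: 80.3
```

```bash
python3 -c "
from lk import *
where()"
```

```text
tip in slot frame mm (x,y,height) [ 0.6604 -1.0342  2.7428] rot err deg [  0.0758  -0.0368 -82.0663] F tool [ -3.176   -4.1634 -14.008 ] T tool [ 1.4759 -1.086  -0.1393] q6,7 [0.2195 0.6878]
```

>>> carry_out --pt "0 0 0.5 0 0 0 1" --pt "0 0 0.5 0 0 0 1" --pt "0 0 0.5 0 0 0 1" --pt "0 0 0.5 0 0 0 1" --pt "0 0 0.5 0 0 0 1" --pt "0 0 0 0 0 0 1" --pt "0 0 0 0 0 0 1" --pt "0 0 0 0 0 0 1" --pt "0 0 0 0 0 0 1" --pt "0 0 0 0 0 0 1"

```text
t: 20.4
eef_pos: [0.5909, 0.1118, 0.1288]
ee_rot: [[-0.035, 0.892, 0.45], [0.998, 0.008, 0.062], [0.051, 0.452, -0.891]]
contact_force: [-10.4, -5.0, 11.3]
gripper_width: 0.0108
grip_force: 80.3
```

```bash
python3 -c "
from lk import *
where()"
```

```text
tip in slot frame mm (x,y,height) [ 0.69   -1.0349  2.7486] rot err deg [  0.074   -0.0414 -84.5631] F tool [ -4.0694  -4.1686 -15.0511] T tool [ 1.48   -1.1184 -0.1302] q6,7 [0.2199 0.6453]
```

>>> carry_out --pt "0 0 0.5 0 0 0 1" --pt "0 0 0.5 0 0 0 1" --pt "0 0 0.5 0 0 0 1" --pt "0 0 0.5 0 0 0 1" --pt "0 0 0 0 0 0 1" --pt "0 0 0 0 0 0 1" --pt "0 0 0 0 0 0 1" --pt "0 0 0 0 0 0 1" --pt "0 0 0 0 0 0 1" --pt "0 0 0 0 0 0 1"

```text
t: 21.4
eef_pos: [0.5908, 0.1119, 0.1288]
ee_rot: [[-0.005, 0.893, 0.45], [0.998, -0.026, 0.062], [0.067, 0.449, -0.891]]
contact_force: [-10.3, -5.6, 11.2]
gripper_width: 0.0115
grip_force: 80.7
```

```bash
python3 -c "
from lk import *
where()"
```

```text
tip in slot frame mm (x,y,height) [ 0.7434 -0.994   2.7494] rot err deg [  0.0718  -0.0498 -86.5495] F tool [ -4.7694  -3.9806 -14.9643] T tool [ 1.4738 -1.201  -0.2719] q6,7 [0.2202 0.6113]
```

>>> carry_out --pt "0 0 0.5 0 0 0 1" --pt "0 0 0.3 0 0 0 1" --pt "0 0 0 0 0 0 1" --pt "0 0 0 0 0 0 1" --pt "0 0 0 0 0 0 1" --pt "0 0 0 0 0 0 1" --pt "0 0 0 0 0 0 1" --pt "0 0 0 0 0 0 1" --pt "0 0 0 0 0 0 1" --pt "0 0 0 0 0 0 1"

```text
t: 22.4
eef_pos: [0.5908, 0.1119, 0.1288]
ee_rot: [[0.008, 0.893, 0.45], [0.997, -0.04, 0.062], [0.073, 0.448, -0.891]]
contact_force: [-10.7, -5.2, 11.3]
gripper_width: 0.0113
grip_force: 80.8
```

```bash
python3 -c "
from lk import *
where()"
```

```text
tip in slot frame mm (x,y,height) [ 0.7622 -0.9656  2.7449] rot err deg [  0.0708  -0.0518 -87.3387] F tool [ -4.4541  -4.2778 -15.2528] T tool [ 1.4177 -1.244  -0.3397] q6,7 [0.2202 0.5977]
```

>>> carry_out --pt "0 0 0.4 0 0 0 1" --pt "0 0 0.4 0 0 0 1" --pt "0 0 0 0 0 0 1" --pt "0 0 0 0 0 0 1" --pt "0 0 0 0 0 0 1" --pt "0 0 0 0 0 0 1" --pt "0 0 0 0 0 0 1" --pt "0 0 0 0 0 0 1" --pt "0 0 0 0 0 0 1" --pt "0 0 0 0 0 0 1"

```text
t: 23.4
eef_pos: [0.5909, 0.1118, 0.1288]
ee_rot: [[0.02, 0.893, 0.45], [0.997, -0.054, 0.062], [0.08, 0.447, -0.891]]
contact_force: [-10.1, -4.8, 11.8]
gripper_width: 0.011
grip_force: 80.9
```

```bash
python3 -c "
from lk import *
where()"
```

```text
tip in slot frame mm (x,y,height) [ 0.7197 -1.0163  2.7494] rot err deg [  0.0706  -0.0474 -88.1353] F tool [ -4.0222  -3.4591 -15.3214] T tool [ 1.4301 -1.2681 -0.546 ] q6,7 [0.2203 0.5841]
```

The torque reached 0.55 N m at the stop, so the lock is seated. I unload within the play and withdraw.

>>> carry_out --pt "0 0 -1.5 0 0 0 1" --pt "0 0 -1.5 0 0 0 1" --pt "0 0 -1.5 0 0 0 1" --pt "0 0 0 0 0 0 1" --pt "0 0 0 0 0 -2 1" --pt "0 0 0 0 0 -3 1" --pt "0 0 0 0 0 -5 1" --pt "0 0 0 0 0 -10 1" --pt "0 0 0 0 0 -20 1" --pt "0 0 0 0 0 -25 1"

```text
t: 24.4
eef_pos: [0.5631, 0.1084, 0.1851]
ee_rot: [[-0.05, 0.891, 0.451], [0.998, 0.024, 0.062], [0.044, 0.453, -0.891]]
contact_force: [-0.8, -0.1, -0.0]
gripper_width: 0.0109
grip_force: 78.3
```

```bash
python3 - <<'E'
from lk import *
where();s=robot.get_state();print(s['eef_pos'],s['qpos'])
rows([.5315,-.306,.18],tool(191.6),1,28)
E
```

```text
tip in slot frame mm (x,y,height) [ 0.1527 -0.544  65.5616] rot err deg [  0.0983  -0.0343 -83.6496] F tool [-0.0835 -0.7293 -0.3499] T tool [ 0.5454 -0.0615 -0.0115] q6,7 [0.3286 0.4363]
[0.5631 0.1084 0.1851] [-1.311   0.3121  1.1297  2.2758 -0.7478  0.3286  0.4363]
[0.8,0.8,-3.5,-14.7,-1.4,-1.3,1],[0.8,0.8,-3.5,-14.6,-2.4,-1.4,1],[0.8,0.8,-3.5,-14.4,-3.3,-1.6,1],[0.8,0.8,-3.5,-14.1,-4.1,-1.7,1],[0.8,0.8,-3.5,-13.8,-5.0,-1.9,1],[0.8,0.8,-3.5,-13.5,-5.9,-2.0,1],[0.8,0.8,-3.5,-13.1,-6.7,-2.0,1],[0.8,0.8,-3.5,-12.6,-7.5,-2.1,1],[0.8,0.8,-3.5,-12.1,-8.3,-2.2,1],[0.8,0.8,-3.5,-11.6,-9.0,-2.2,1],[0.8,0.8,-3.5,-11.0,-9.8,-2.2,1],[0.8,0.8,-3.5,-10.3,-10.4,-2.2,1],[0.8,0.8,-3.5,-9.6,-11.1,-2.2,1],[0.8,0.8,-3.5,-8.9,-11.7,-2.2,1],[0.8,0.8,-3.5,-8.2,-12.2,-2.1,1],[0.8,0.8,-3.5,-7.4,-12.7,-2.1,1],[0.8,0.8,-3.5,-6.6,-13.2,-2.0,1],[0.8,0.8,-3.5,-5.7,-13.6,-1.9,1],[0.8,0.8,-3.5,-4.9,-13.9,-1.8,1],[0.8,0.8,-3.5,-4.0,-14.2,-1.6,1],[0.8,0.8,-3.5,-3.1,-14.4,-1.5,1],[0.8,0.8,-3.5,-2.2,-14.6,-1.3,1],[0.8,0.8,-3.5,-1.3,-14.7,-1.1,1],[0.8,0.8,-3.5,-0.4,-14.8,-1.0,1],[0.8,0.8,-3.5,0.5,-14.8,-0.7,1],[0.8,0.8,-3.5,1.4,-14.8,-0.5,1],[0.8,0.8,-3.5,2.3,-14.7,-0.3,1],[0.8,0.8,-3.5,3.2,-14.5,-0.1,1],
```

>>> carry_out --pt "0.8 0.8 -3.5 -14.7 -1.4 -2 1" --pt "0.8 0.8 -3.5 -14.6 -2.4 -2 1" --pt "0.8 0.8 -3.5 -14.4 -3.3 -2 1" --pt "0.8 0.8 -3.5 -14.1 -4.1 -2 1" --pt "0.8 0.8 -3.5 -13.8 -5 -2 1" --pt "0.8 0.8 -3.5 -13.5 -5.9 -2 1" --pt "0.8 0.8 -3.5 -13.1 -6.7 -2 1" --pt "0.8 0.8 -3.5 -12.6 -7.5 -2 1" --pt "0.8 0.8 -3.5 -12.1 -8.3 -2 1" --pt "0.8 0.8 -3.5 -11.6 -9 -2 1"

```text
t: 25.4
eef_pos: [0.552, -0.0398, 0.1843]
ee_rot: [[-0.62, 0.731, 0.285], [0.782, 0.606, 0.146], [-0.066, 0.313, -0.947]]
contact_force: [0.0, -0.9, -0.6]
gripper_width: 0.0112
grip_force: 78.2
```

>>> carry_out --pt "0.8 0.8 -3.5 -11 -9.8 -2 1" --pt "0.8 0.8 -3.5 -10.3 -10.4 -2 1" --pt "0.8 0.8 -3.5 -9.6 -11.1 -2 1" --pt "0.8 0.8 -3.5 -8.9 -11.7 -2 1" --pt "0.8 0.8 -3.5 -8.2 -12.2 -2 1" --pt "0.8 0.8 -3.5 -7.4 -12.7 -2 1" --pt "0.8 0.8 -3.5 -6.6 -13.2 -2 1" --pt "0.8 0.8 -3.5 -5.7 -13.6 -2 1" --pt "0.8 0.8 -3.5 -4.9 -13.9 -2 1" --pt "0 0 0 0 0 0 1"

```text
t: 26.4
eef_pos: [0.5435, -0.1742, 0.1815]
ee_rot: [[-0.941, 0.318, 0.117], [0.331, 0.936, 0.116], [-0.072, 0.148, -0.986]]
contact_force: [0.3, 1.2, -0.5]
gripper_width: 0.0113
grip_force: 78.2
```

```bash
python3 - <<'E'
from lk import *
s=robot.get_state();print(s['eef_pos'],s['qpos'],s['contact_force'])
p,d=robot.grab_frame('side');q,_=robot.grab_frame('top');cv2.imwrite('pics/side3.png',p);cv2.imwrite('pics/top3.png',q)
f=lambda i,x,y:cv2.resize(i[y:y+60,x:x+60],None,fx=6,fy=6,interpolation=2)
cv2.imwrite('pics/c8.png',np.hstack([f(p,265,220),f(q,250,175)]))
rows([.5312,-.3067,.14],tool(191.6),1,10)
E
```

```text
[ 0.5435 -0.1742  0.1815] [-0.3165  0.3823  0.7418  1.9964 -0.5463  0.8657  1.9786] [ 0.348   1.1674 -0.505 ]
[0.7,0.6,-3.1,-3.0,-13.6,2.3,1],[0.7,0.6,-3.1,-2.3,-13.7,2.5,1],[0.7,0.6,-3.1,-1.6,-13.8,2.6,1],[0.7,0.6,-3.1,-0.9,-13.8,2.8,1],[0.7,0.6,-3.1,-0.2,-13.8,3.0,1],[0.7,0.6,-3.1,0.5,-13.8,3.1,1],[0.7,0.6,-3.1,1.2,-13.7,3.3,1],[0.7,0.6,-3.1,1.9,-13.5,3.5,1],[0.7,0.6,-3.1,2.6,-13.4,3.7,1],[0.7,0.6,-3.1,3.2,-13.2,3.9,1],
```

View pics/c8.png

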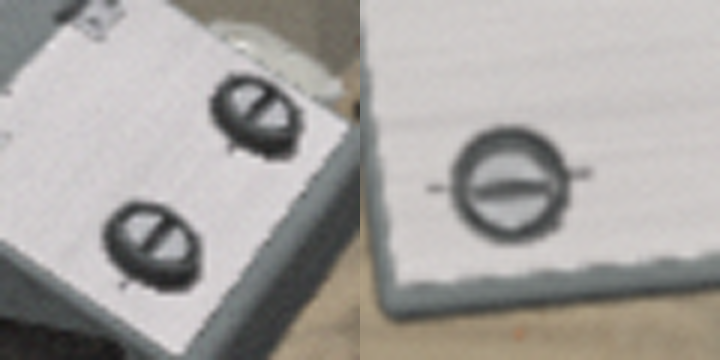

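Both locks now have their slots in line with the black marks: a at (150,240) in the side tile and (510,187) in the top tile, b at (262,105). Now I return the key to the holder.

>>> carry_out --pt "0.7 0.6 -3.1 -3 -13.6 2.3 1" --pt "0.7 0.6 -3.1 -2.3 -13.7 2.5 1" --pt "0.7 0.6 -3.1 -1.6 -13.8 2.6 1" --pt "0.7 0.6 -3.1 -0.9 -13.8 2.8 1" --pt "0.7 0.6 -3.1 -0.2 -13.8 3 1" --pt "0.7 0.6 -3.1 0.5 -13.8 3.1 1" --pt "0.7 0.6 -3.1 1.2 -13.7 3.3 1" --pt "0.7 0.6 -3.1 1.9 -13.5 3.5 1" --pt "0.7 0.6 -3.1 2.6 -13.4 3.7 1" --pt "0.7 0.6 -3.1 3.2 -13.2 3.9 1"

```text
t: 27.5
eef_pos: [0.532, -0.3064, 0.1395]
ee_rot: [[-0.978, -0.209, 0.006], [-0.209, 0.978, 0.005], [-0.007, 0.003, -1.0]]
contact_force: [0.0, 0.1, -0.9]
gripper_width: 0.011
grip_force: 78.2
```

```bash
python3 - <<'E'
from lk import *
s=robot.get_state();print(s['eef_pos'],s['qpos'],s['contact_force'])
rows([.5312,-.3067,.11],tool(191.6),1,4,dec=2)
E
```

```text
[ 0.532  -0.3064  0.1395] [-0.0549  0.5231  0.6354  1.8764 -0.4081  0.8698  2.5662] [ 0.0262  0.1001 -0.9245]
[0.05,0.1,0.12,0.26,-0.06,7.38,1],[0.05,0.1,0.12,0.25,-0.05,7.38,1],[0.05,0.1,0.12,0.24,-0.05,7.38,1],[0.05,0.1,0.12,0.22,-0.04,7.38,1],
```

>>> carry_out --pt "0.05 0.1 0.1 0.3 0 7.4 1" --pt "0.05 0.1 0.1 0.3 0 7.4 1" --pt "0.05 0.1 0.1 0.2 0 7.4 1" --pt "0.05 0.1 0.2 0.2 0 7.4 1" --pt "0 0 0 0 0 5 1" --pt "0 0 0 0 0 3 1" --pt "0 0 0 0 0 0 1" --pt "0 0 0 0 0 0 1" --pt "0 0 0 0 0 0 1" --pt "0 0 0 0 0 0 1"

```text
t: 28.5
eef_pos: [0.531, -0.3071, 0.1023]
ee_rot: [[-0.98, -0.199, 0.001], [-0.199, 0.98, 0.0], [-0.001, -0.0, -1.0]]
contact_force: [-0.1, -0.1, -1.3]
gripper_width: 0.0115
grip_force: 78.2
```

```bash
cat > hh.py <<'E'
from lk import *
s=robot.get_state();R=s['ee_rot'];print(s['eef_pos'],R.T@(np.array([.5312,-.3067,.0711])-s['eef_pos'])*1e3,np.degrees(Ro.from_matrix(R.T@tool(191.6)).as_rotvec()),'F',R.T@s['contact_force'],'T',R.T@s['torque'],s['gripper_width'])
E
python3 hh.py
```

```text
[ 0.531  -0.3071  0.1023] [-0.2417  0.3903 31.1763] [-0.0066  0.0333 -0.1156] F [ 0.1708 -0.1119  1.2993] T [-0.0112  0.0061  0.0105] 0.011458639744637863
```

Aligned to 0.4 mm, so I lower the key slowly.

>>> carry_out --pt "0 0 -0.1 -0.2 0.4 1 1" --pt "0 0 0 0 0 1 1" --pt "0 0 0 0 0 1 1" --pt "0 0 0 0 0 1 1" --pt "0 0 0 0 0 1 1" --pt "0 0 0 0 0 1 1" --pt "0 0 0 0 0 1 1" --pt "0 0 0 0 0 1 1" --pt "0 0 0 0 0 1 1" --pt "0 0 0 0 0 0 1"

```text
t: 29.5
eef_pos: [0.531, -0.3065, 0.0928]
ee_rot: [[-0.98, -0.201, -0.0], [-0.201, 0.98, 0.0], [0.0, 0.0, -1.0]]
contact_force: [0.7, -0.1, 0.2]
gripper_width: 0.0112
grip_force: 78.2
```

```bash
python3 hh.py
```

```text
[ 0.531  -0.3065  0.0928] [-0.1982 -0.2042 21.7458] [ 0.0128 -0.0006 -0.0098] F [-0.6494 -0.2615 -0.1866] T [ 0.0067 -0.0524 -0.0212] 0.011237568995320663
```

Tip is in the pocket, no resistance.

>>> carry_out --pt "0 0 0 0 0 2 1" --pt "0 0 0 0 0 2 1" --pt "0 0 0 0 0 2 1" --pt "0 0 0 0 0 2 1" --pt "0 0 0 0 0 2 1" --pt "0 0 0 0 0 2 1" --pt "0 0 0 0 0 2 1" --pt "0 0 0 0 0 2 1" --pt "0 0 0 0 0 1 1" --pt "0 0 0 0 0 0 1"

```text
t: 30.5
eef_pos: [0.531, -0.3066, 0.0759]
ee_rot: [[-0.98, -0.201, -0.0], [-0.201, 0.98, 0.0], [0.0, 0.0, -1.0]]
contact_force: [1.0, 0.1, -0.1]
gripper_width: 0.0112
grip_force: 78.2
```

```bash
python3 hh.py
```

```text
[ 0.531  -0.3066  0.0759] [-0.2046 -0.1625  4.7635] [ 0.0112 -0.0002 -0.0131] F [-1.0016 -0.1149  0.0762] T [ 0.0167 -0.0467 -0.0042] 0.011167307861552855
```

>>> carry_out --pt "0 0 0 0 0 1 1" --pt "0 0 0 0 0 1 1" --pt "0 0 0 0 0 0.8 1" --pt "0 0 0 0 0 0.6 1" --pt "0 0 0 0 0 0.5 1" --pt "0 0 0 0 0 0.5 1" --pt "0 0 0 0 0 0.2 1" --pt "0 0 0 0 0 0 1" --pt "0 0 0 0 0 0 1" --pt "0 0 0 0 0 0 1"

```text
t: 31.5
eef_pos: [0.531, -0.3066, 0.0715]
ee_rot: [[-0.98, -0.201, 0.0], [-0.201, 0.98, 0.0], [-0.0, 0.0, -1.0]]
contact_force: [0.1, 0.0, -0.8]
gripper_width: 0.011
grip_force: 78.2
```

```bash
python3 hh.py
```

```text
[ 0.531  -0.3066  0.0715] [-0.1404 -0.1113  0.3621] [ 0.0053  0.0119 -0.0118] F [-0.0894  0.0022  0.7582] T [0.0104 0.0391 0.0003] 0.011016846665479144
```

>>> carry_out --pt "0 0 0 0 0 0.3 1" --pt "0 0 0 0 0 0.3 1" --pt "0 0 0 0 0 0.3 1" --pt "0 0 0 0 0 0.2 1" --pt "0 0 0 0 0 0 1" --pt "0 0 0 0 0 0 1" --pt "0 0 0 0 0 0 1" --pt "0 0 0 0 0 0 1" --pt "0 0 0 0 0 0 1" --pt "0 0 0 0 0 0 1"

```text
t: 32.5
eef_pos: [0.5311, -0.3067, 0.0712]
ee_rot: [[-0.98, -0.201, 0.001], [-0.201, 0.98, 0.001], [-0.001, 0.0, -1.0]]
contact_force: [-5.0, 3.0, 17.2]
gripper_width: 0.0109
grip_force: 80.9
```

```bash
python3 hh.py
```

```text
[ 0.5311 -0.3067  0.0712] [-0.0754 -0.0287  0.0661] [ 0.0193  0.0487 -0.0193] F [  4.245    3.9534 -17.2429] T [-1.0347  0.9155 -0.0218] 0.010938399159914304
```

The key is seated at the original height with 17 N on it. I release gently and rise.

>>> carry_out --pt "0 0 0 0 0 0 1" --pt "0 0 0 0 0 0 1" --pt "0 0 0 0 0 -0.3 1" --pt "0 0 0 0 0 0 0.8" --pt "0 0 0 0 0 0 0.7" --pt "0 0 0 0 0 0 0.5" --pt "0 0 0 0 0 0 0.3" --pt "0 0 0 0 0 0 0.2" --pt "0 0 0 0 0 0 0.2" --pt "0 0 0 0 0 0 0.2" --grip_force 20

```text
t: 33.5
eef_pos: [0.531, -0.3066, 0.0706]
ee_rot: [[-0.98, -0.201, 0.0], [-0.201, 0.98, 0.0], [-0.0, 0.0, -1.0]]
contact_force: [-0.0, -0.1, 0.6]
gripper_width: 0.0683
grip_force: 0.0
```

>>> carry_out --pt "0 0 0 0 0 -5 0.2" --pt "0 0 0 0 0 -15 0.2" --pt "0 0 0 0 0 -25 0.2" --pt "0 0 0 0 0 -35 0.2" --pt "0 0 0 0 0 -40 0.2" --pt "0 0 0 25 0 -30 0.2" --pt "0 0 0 25 0 -10 0.2" --pt "0 0 0 10 0 0 0.2" --pt "0 0 0 0 0 0 0.2" --pt "0 0 0 0 0 0 0.2"

```text
t: 34.5
eef_pos: [0.4729, -0.3181, 0.2306]
ee_rot: [[-0.979, -0.201, 0.0], [-0.201, 0.979, 0.0], [-0.0, 0.0, -1.0]]
contact_force: [0.6, -0.5, -1.0]
gripper_width: 0.0683
grip_force: 0.0
```

```bash
python3 - <<'E'
from lk import *
s=robot.get_state();print(s['eef_pos'],s['contact_force'],s['t'],s['gripper_width'])
# key state by the same numbers as at the start, in the side view (gripper is above it)
p,d=robot.grab_frame('side');q=cv2.imread('pics/side0.png')
x=slice(365,400);y=slice(195,240)
b=lambda i:(cv2.cvtColor(i,6)[y,x]<55)
for i in(q,p):
    a=np.argwhere(b(i));print(len(a),a.mean(0)+(195,365),a.min(0)+(195,365),a.max(0)+(195,365))
e,_=robot.grab_frame('top');t0=cv2.imread('pics/top0.png')
for i in(t0,e):
    a=np.argwhere(cv2.cvtColor(i,6)[238:262,446:474]<50);print('top',len(a),a.mean(0)+(238,446))
m=cv2.absdiff(p,q)[y,x].max(2);print('side diff',m.mean(),(m>50).sum())
E
```

```text
[ 0.4729 -0.3181  0.2306] [ 0.6272 -0.452  -0.9627] 34.5 0.0682603177731453
111 [209.8649 381.5495] [204 377] [216 386]
138 [210.8551 381.8478] [204 367] [224 395]
top 110 [250.0091 461.2182]
top 143 [250.6084 461.1329]
side diff 33.666666666666664 330
```

```bash
python3 - <<'E'
from lk import *
e,d=robot.grab_frame('top');D0=np.load('top0.npy')
for D in(D0,d):
    z=[[dep('top',(u,v),D)[2]*1e3 for u in range(457,466,2)] for v in range(243,258,2)];print(np.array(z).round(0))
E
```

```text
[[33. 34. 88. 87. 39.]
 [61. 77. 86. 90. 88.]
 [63. 72. 87. 85. 85.]
 [54. 69. 82. 87. 91.]
 [59. 72. 86. 88. 86.]
 [49. 66. 81. 87. 90.]
 [41. 62. 79. 84. 90.]
 [12. 65. 76. 83. 91.]]
[[36. 39. 87. 86. 31.]
 [66. 84. 89. 91. 35.]
 [63. 78. 88. 93. 92.]
 [59. 76. 85. 86. 85.]
 [57. 72. 85. 93. 88.]
 [54. 68. 82. 89. 88.]
 [41. 66. 83. 88. 88.]
 [ 6. 58. 78. 91. 91.]]
```

The key stands in the holder at its original height, upright.

```bash
python3 -c "
from workcell import robot
print(robot.finish_job())"
```

```text
the job is handed in; nothing more can be done
None
```

I turned the open lock clockwise to its stop (peak reading 0.55 N m, under the 0.7 limit), stood the key upright and fully home in its holder, and handed the job in at about 35 s; the closed lock was not touched, and I saw no contact with anything else, though I did not re-check every bystander.

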